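Shake washed clock nuts out over the drying tray

ROBOT

A 7-joint arm with a two-finger parallel gripper is mounted at the origin on the work surface. World frame = base frame: x ahead of the robot, y to its left, z up, the work surface at z = 0. Lengths are in m, angles in rad, forces in N, time in s.
With the tool pointing down it reaches from about 0.35 to 0.9 m from the base axis. Payload 8.1 kg.
Tool frame: the origin (TCP) lies midway between the tips of the shut fingers; the grasp point (between the pads) lies 19 mm behind it; z points along the fingers, y is the line along which they close (so a half turn about z gives the same grasp; the last joint's range is limited). The gripper opens to 92 mm and grips with 3 to 60 N. Pads are 19 mm wide; open, the fingers measure 130 mm over their backs; the gripper's body (75 mm by 190 mm) begins 47 mm behind the grasp point.
Start: joints at [-1.405, 0.434, 0.025, 1.573, -0.012, 1.134, -0.075], TCP at [0.166, 0.603, 0.227] pointing down, gripper open.
Joint ranges: [-2.62, 2.62], [-0.44, 2.09], [-1.27, 1.32], [0.08, 2.57], [-1.32, 4.46], [0.12, 2], [-2.74, 2.74]. Speed limits (rad/s): [2.22, 2.22, 3.01, 3.01, 3.14, 3.14, 3.14].

INTERFACE

Orientations are given as a rotation vector (axis times angle).
In Python, from cell import arm gives the robot as it stands.
- The arm moves only by the tool move_arm, never from a script. Its argument "motion" is a list of rows, each an object of numbers: "tx", "ty", "tz": the shift along the tool's x, y, z normalised to -1 to 1, where 1 is 1000 mm; "twist": the turn about the tool's z normalised to -1 to 1, where 1 is pi/2 rad. In form: [{"tx": .., "ty": .., "tz": .., "twist": ..}, ...]. A call has 1 to 12 rows; each row shifts and turns the commanded pose from where the row before left it, along the tool's axes as they then stand; what a row does not reach is not made up. A row lasts 1/10 s, in which the tool goes at most 50 mm and 8.59 degrees, less where a joint would pass 70% of its speed; a pose out of reach is approached as far as the arm can. A call with a number of a shift or a turn outside -1 to 1 is refused whole. A call with a gripper value outside its range is refused whole. "gripper" is the gripper's target within -1 to 1 (shut at 1, half-way at 0, fully open at -1), set as the call begins (left out, the last holds). The fingers move at their own pace and stop on an object; "squeeze" is the grip in N (left out, the last holds). Time passes only in rows, so rows that do not move let the fingers close. It gives the time, the measured TCP pose, the force, the opening and the grip force at its end, in the units of the state.
- arm.observe(): the state, without advancing time (a new reading comes with each control period).
- arm.get_image(name): name is "scene" or "top" or "wrist"; returns the picture (400x640x3 uint8, red, green, blue); there is no depth.
- arm.calibration(name): a dict with "K" (3x3 intrinsics, pixels), "T" (4x4, takes a point from camera to world coordinates). Camera axes: x right, y down, z forward; pixel columns grow to the right and rows downward; lengths in m; the calibration is good to about 2 mm. A picture is of the moment at which its call begins: read the wrist's pose just before it. calibration takes no time and is no camera call; for the wrist camera it gives the pose at the moment of the call.
- arm.sign_off(): hands the job in; it is judged then, once.
Trained networks look in the newest picture that a camera, given by its name, has taken for a name from the list of things; names that differ only in an ending like _2 or _b are one class to them, and where a whole thing is asked for, a point or a joint stands for the part that bears it (a point fixed in the world has none). Each returns a list of dicts, best first, with "conf" (0 to 1); they miss things now and then, are a little off and sometimes report something else, mostly with a low value. They report only what shows in the picture. A call takes as long as a camera call.
- arm.look_for(camera, query): "point" ([column, row] as shares, 0 to 1, of the picture: columns of its width, rows of its height, amid what is visible of it).
- arm.regions_of(camera, query): "region" (400x640 bool, what is visible of it) and "point" ([column, row] as shares, 0 to 1, of the picture: columns of its width, rows of its height, amid what is visible of it).
- arm.place_of(camera, query): "point" ([column, row] as shares, 0 to 1, of the picture: columns of its width, rows of its height: a listed point, or the origin of a listed thing).
The state is a dict: "clock": time; "joints": joint angles; "dq": joint speeds; "joint_efforts": joint torques, N m; "position": TCP position; "ee_rot": TCP orientation; "force": force on the tool from outside, world axes, zero at the start; "ft_torque": the same for the moment, N m; "width": opening from 0.0 (shut) to 1.0 (fully open); "gripper_force": force on a finger pad.
Only numpy, scipy, OpenCV 4.12 (cv2) and the standard library are available. Lean on these libraries where they do the work, as an engineer would, in place of code of your own. Each camera call takes 0.05 s, during which the arm holds its last target. There are 200 camera calls.

TASK

Pick up the blue parts shaker by its orange handle, carry its six washed brass nuts over the empty cork-floored drying tray, and tip and shake them out so that all six end up inside the tray, spread over it with at least two nuts on each side of the white rib. Then stand the empty shaker upright on the bench again, clear of the tray, and let go.

Things in the scene. Friction and masses are not known exactly. Their poses are not given: they have to be found in the camera images.
- shaker_grip (a point): Centre of the shaker's flat orange bar handle, 66 mm above its underside, over its middle. Shaker: loose open steel box, blue walls, 106 (x) by 124 (y) mm, 24 high, 220 g, upright, six nuts inside. Shaker axes: z up, -x to its open mouth (at first within 30 degrees of world -x, towards the robot). Bar along y, 16 thick (x), 20 high, 50 free below: grasp from above, fingers closing along x.
- shaker_mouth (a point): Middle of the edge of the shaker's open mouth; same axes. From the grip: 57 mm along -x, 60 mm down. Floor: three lanes along x, each 38 mm wide (y = -40, 0, 40), 9 mm ribs between, ending in a 5 degree up-ramp. Held level, the nuts stay in; mouth tipped 30 to 45 degrees down (edge then 80 mm lower than the grip and within 20 mm of right below it) they slide out straight; short shakes free any that stick.
- tray: Drying tray: empty, aluminium, cork-brown floor, white rib 6 mm high across the middle; does not move. 140 (x) by 180 (y) mm, rim 18 high, walls and floor 4 thick. Origin: centre of its underside on the bench. The rib is its x axis (within 20 degrees of world x), parting the halves y > 0 and y < 0. Not the brass tray of the same size, full of clock wheels.
- nut0_center (a point): Centre of brass nut 1 of 6: loose hexagonal nut with a dark bore, 16 mm across the flats, 10 mm thick, 14 g. Starts flat in the shaker, two to a lane; lying in the tray its centre is 9 to 20 mm above the bench.
- nut1_center (a point): Centre of brass nut 2 of 6: loose hexagonal nut with a dark bore, 16 mm across the flats, 10 mm thick, 14 g. Starts flat in the shaker, two to a lane; lying in the tray its centre is 9 to 20 mm above the bench.
- nut2_center (a point): Centre of brass nut 3 of 6: loose hexagonal nut with a dark bore, 16 mm across the flats, 10 mm thick, 14 g. Starts flat in the shaker, two to a lane; lying in the tray its centre is 9 to 20 mm above the bench.
- nut3_center (a point): Centre of brass nut 4 of 6: loose hexagonal nut with a dark bore, 16 mm across the flats, 10 mm thick, 14 g. Starts flat in the shaker, two to a lane; lying in the tray its centre is 9 to 20 mm above the bench.
- nut4_center (a point): Centre of brass nut 5 of 6: loose hexagonal nut with a dark bore, 16 mm across the flats, 10 mm thick, 14 g. Starts flat in the shaker, two to a lane; lying in the tray its centre is 9 to 20 mm above the bench.
- nut5_center (a point): Centre of brass nut 6 of 6: loose hexagonal nut with a dark bore, 16 mm across the flats, 10 mm thick, 14 g. Starts flat in the shaker, two to a lane; lying in the tray its centre is 9 to 20 mm above the bench.

How it is judged:
By the outcome, as a careful person would: the job done as asked, in the order asked, and still so for the second after the job is handed in, with the robot touching nothing.
It also fails if it takes over 64 s, if anything falls off the work surface, if the arm or the gripper's body presses on something with over 40 N, if the wrist force passes 120 N, or if a joint passes its speed limit or range.

## Working session

There is one attempt and no reset: what is moved stays moved. The work goes in short steps, Python scripts to look and compute and a tool call to move; the robot and the scene stay as the last step left them, time stands still between calls to the robot, and variables do not carry over. Pictures are saved under pics/ and viewed, at most 10 in all, crops included, and the job is handed in when it is done.

Besides the shell and the picture viewer there is one more tool, called after "Call:" as a command line: name --argument value ..., lists and objects as JSON in quotes. move_arm: Moves the arm, as the interface text tells. Scaled input: -1 to 1 covers 1000 mm each way for a shift and pi/2 rad each way for a turn. Its arguments: {"type":"object","properties":{"motion":{"type":"array","items":{"type":"object","properties":{"tx":{"type":"number"},"ty":{"type":"number"},"tz":{"type":"number"},"twist":{"type":"number"}}}},"gripper":{"type":"number"},"squeeze":{"type":"number"}},"required":["motion"]}

```bash
ls; mkdir -p pics; cat > h.py <<'E'
import numpy as np, cv2
from scipy.spatial.transform import Rotation as R
from cell import arm
def px2w(cam,pt,z,cal=None):
    c=cal or arm.calibration(cam); K=np.array(c["K"]);T=np.array(c["T"])
    d=T[:3,:3]@np.linalg.inv(K)@np.array([pt[0]*640,pt[1]*400,1]); o=T[:3,3]
    return o+d*(z-o[2])/d[2]
def save(cam,name):
    im=arm.get_image(cam); cv2.imwrite("pics/"+name,cv2.cvtColor(im,cv2.COLOR_RGB2BGR)); return im
def st():
    s=arm.observe(); M=R.from_rotvec(s["ee_rot"]).as_matrix()
    print("t",round(s["clock"],2),"pos",np.round(s["position"],4),"\nM",np.round(M,3).tolist(),"\nq",np.round(s["joints"],3),"F",np.round(s["force"],1),"w",round(s["width"],3),"gf",round(s["gripper_force"],1)); return s,M
E
python3 - <<'E'
from h import *
a=save("top","t0.png");b=save("scene","s0.png")
cv2.imwrite("pics/both.png",cv2.cvtColor(np.vstack([a,b])[:, :, ::-1].copy(),cv2.COLOR_BGR2BGR)[:, :].copy())
im=cv2.imread("pics/both.png"); cv2.imwrite("pics/both.png",cv2.resize(im,(480,600)))
st()
for cam in ("top","scene"):
  for q,z in (("shaker_grip",.066),("shaker_mouth",.006),("tray",.0)):
    for r in arm.place_of(cam,q)[:2]: print(cam,q,np.round(r["point"],3),round(r["conf"],2),np.round(px2w(cam,r["point"],z),3))
for c in("top","scene"): print(c,np.round(arm.calibration(c)["T"],2).tolist())
E
```

```text
picsTraceback (most recent call last):
  File "<stdin>", line 3, in <module>
AttributeError: module 'cv2' has no attribute 'COLOR_BGR2BGR'
```

View pics/t0.png

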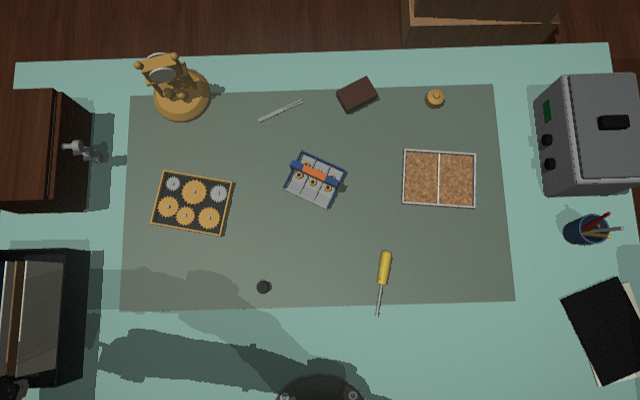

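View pics/s0.png

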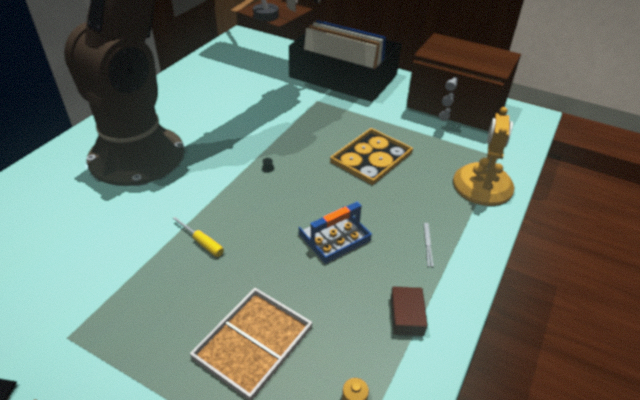

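The top view shows the shaker at about (315,180), its mouth facing the robot. The empty cork tray is at (439,179) with its rib upright in the picture, and the brass decoy tray is at (192,202).

```bash
python3 - <<'E'
from h import *
st()
arm.get_image("top");arm.get_image("scene")
for cam in ("top","scene"):
  for q,z in (("shaker_grip",.066),("shaker_mouth",.006),("tray",.0)):
    for r in arm.place_of(cam,q)[:2]: print(cam,q,np.round(r["point"],3),round(r["conf"],2),np.round(px2w(cam,r["point"],z),3))
reg=arm.regions_of("top","tray")[0]["region"].astype(np.uint8)
c=max(cv2.findContours(reg,0,2)[0],key=cv2.contourArea)
b=cv2.boxPoints(cv2.minAreaRect(c)); print("traybox",[np.round(px2w("top",p/[640,400],.018)[:2],3).tolist() for p in b])
E
```

```text
t 0.1 pos [0.1659 0.6021 0.2261] 
M [[-0.964, 0.266, -0.0], [0.266, 0.964, -0.001], [-0.0, -0.001, -1.0]] 
q [-1.405  0.435  0.025  1.574 -0.012  1.134 -0.075] F [-0.4 -0.7  0.2] w 1.0 gf 0.0
top shaker_grip [0.494 0.43 ] 0.75 [ 0.598 -0.01   0.066]
top shaker_mouth [0.477 0.494] 0.74 [0.548 0.02  0.006]
top tray [0.683 0.443] 0.82 [ 0.592 -0.316  0.   ]
scene shaker_grip [0.525 0.542] 0.93 [ 0.596 -0.004  0.066]
scene shaker_grip [0.555 0.59 ] 0.57 [ 0.656 -0.034  0.066]
scene shaker_mouth [0.502 0.548] 0.82 [0.544 0.029 0.006]
scene tray [0.396 0.857] 0.96 [ 0.588 -0.316  0.   ]
traybox [[0.52, -0.213], [0.666, -0.232], [0.647, -0.419], [0.502, -0.396]]
```

Call:
move_arm --motion '[{"tx": -0.045, "ty": -0.019, "tz": -0.01}, {"tx": -0.045, "ty": -0.019, "tz": -0.01}, {"tx": -0.045, "ty": -0.019, "tz": -0.01}, {"tx": -0.045, "ty": -0.019, "tz": -0.01}, {"tx": -0.045, "ty": -0.019, "tz": -0.01}, {"tx": -0.045, "ty": -0.019, "tz": -0.01}, {"tx": -0.045, "ty": -0.019, "tz": -0.01}, {"tx": -0.045, "ty": -0.019, "tz": -0.01}, {"tx": -0.045, "ty": -0.019, "tz": -0.01}, {"tx": -0.045, "ty": -0.019, "tz": -0.01}, {"tx": -0.045, "ty": -0.019, "tz": -0.01}, {"tx": -0.045, "ty": -0.019, "tz": -0.01}]'

```text
invalid input
```

Call:
move_arm --motion '[{"twist": 0.095}, {"twist": 0.095}, {"twist": 0.095}, {"twist": 0.095}, {"twist": 0.095}, {"twist": 0.095}, {"twist": 0.095}, {"twist": 0.095}, {"twist": 0.095}, {"twist": 0.095}, {"twist": 0.095}, {"twist": 0.095}]'

```text
invalid input
```

```bash
python3 -c "
from h import *
st()"
```

```text
t 0.55 pos [0.166  0.6026 0.2267] 
M [[-0.964, 0.266, 0.0], [0.266, 0.964, 0.0], [-0.0, 0.0, -1.0]] 
q [-1.405  0.434  0.025  1.573 -0.012  1.134 -0.075] F [ 0.8  0.3 -0.3] w 0.998 gf 0.0
```

Call:
move_arm --motion '[{"tx": -0.045, "ty": -0.019, "tz": -0.01, "twist": 0}, {"tx": -0.045, "ty": -0.019, "tz": -0.01, "twist": 0}, {"tx": -0.045, "ty": -0.019, "tz": -0.01, "twist": 0}, {"tx": -0.045, "ty": -0.019, "tz": -0.01, "twist": 0}, {"tx": -0.045, "ty": -0.019, "tz": -0.01, "twist": 0}, {"tx": -0.045, "ty": -0.019, "tz": -0.01, "twist": 0}, {"tx": -0.045, "ty": -0.019, "tz": -0.01, "twist": 0}, {"tx": -0.045, "ty": -0.019, "tz": -0.01, "twist": 0}, {"tx": -0.045, "ty": -0.019, "tz": -0.01, "twist": 0}, {"tx": -0.045, "ty": -0.019, "tz": -0.01, "twist": 0}, {"tx": -0.045, "ty": -0.019, "tz": -0.01, "twist": 0}, {"tx": -0.045, "ty": -0.019, "tz": -0.01, "twist": 0}]' --gripper -1

```text
clock: 1.75
position: [0.6273, 0.2379, 0.3474]
ee_rot: [0.421, 3.113, 0.001]
force: [-0.0, 1.1, 1.3]
width: 1.005
gripper_force: 0.0
```

Call:
move_arm --motion '[{"tx": 0, "ty": 0, "tz": -0.02, "twist": 0.095}, {"tx": 0, "ty": 0, "tz": -0.02, "twist": 0.095}, {"tx": 0, "ty": 0, "tz": -0.02, "twist": 0.095}, {"tx": 0, "ty": 0, "tz": -0.02, "twist": 0.095}, {"tx": 0, "ty": 0, "tz": -0.02, "twist": 0.095}, {"tx": 0, "ty": 0, "tz": -0.02, "twist": 0.095}, {"tx": 0, "ty": 0, "tz": -0.02, "twist": 0.095}, {"tx": 0, "ty": 0, "tz": -0.02, "twist": 0.095}, {"tx": 0, "ty": 0, "tz": -0.02, "twist": 0.095}, {"tx": 0, "ty": 0, "tz": -0.02, "twist": 0.095}, {"tx": 0, "ty": 0, "tz": -0.02, "twist": 0.095}, {"tx": 0, "ty": 0, "tz": -0.02, "twist": 0.095}]'

```text
clock: 2.95
position: [0.6223, 0.2368, 0.5761]
ee_rot: [2.696, 1.604, 0.029]
force: [-0.4, 0.1, -0.6]
width: 1.001
gripper_force: 0.0
```

```bash
python3 -c "
from h import *
st()"
```

```text
t 2.95 pos [0.6223 0.2368 0.5761] 
M [[0.477, 0.879, 0.018], [0.879, -0.477, 0.005], [0.013, 0.014, -1.0]] 
q [-0.552  0.511  0.285  0.624 -0.151  2.001 -0.866] F [-0.4  0.1 -0.6] w 1.001 gf 0.0
```

Call:
move_arm --motion '[{"tx": 0, "ty": 0, "tz": -0.03, "twist": 0}, {"tx": 0, "ty": 0, "tz": -0.03, "twist": 0}, {"tx": 0, "ty": 0, "tz": -0.03, "twist": 0}, {"tx": 0, "ty": 0, "tz": -0.03, "twist": 0}]'

```text
clock: 3.35
position: [0.5872, 0.2244, 0.6339]
ee_rot: [2.673, 1.61, 0.153]
force: [0.0, 0.0, -0.1]
width: 1.0
gripper_force: 0.0
```

```bash
python3 -c "
from h import *
st()"
```

```text
t 3.35 pos [0.5872 0.2244 0.6339] 
M [[0.464, 0.881, 0.093], [0.883, -0.469, 0.036], [0.075, 0.065, -0.995]] 
q [-0.596  0.409  0.33   0.646 -0.15   2.002 -0.855] F [ 0.   0.  -0.1] w 1.0 gf 0.0
```

Call:
move_arm --motion '[{"tx": 0, "ty": 0, "tz": 0.05, "twist": 0}, {"tx": 0, "ty": 0, "tz": 0.05, "twist": 0}, {"tx": 0, "ty": 0, "tz": 0.05, "twist": 0}]'

```text
clock: 3.65
position: [0.6011, 0.2298, 0.4828]
ee_rot: [2.673, 1.61, 0.155]
force: [1.4, 1.0, 0.2]
width: 1.002
gripper_force: 0.0
```

```bash
python3 -c "
from h import *
st()"
```

```text
t 3.65 pos [0.6011 0.2298 0.4828] 
M [[0.464, 0.881, 0.094], [0.882, -0.469, 0.036], [0.076, 0.066, -0.995]] 
q [-0.647  0.326  0.303  1.143 -0.097  1.586 -0.857] F [1.4 1.  0.2] w 1.002 gf 0.0
```

Call:
move_arm --motion '[{"tx": -0.036, "ty": -0.031, "tz": 0.01, "twist": 0}, {"tx": -0.036, "ty": -0.031, "tz": 0.01, "twist": 0}, {"tx": -0.036, "ty": -0.031, "tz": 0.01, "twist": 0}, {"tx": -0.036, "ty": -0.031, "tz": 0.01, "twist": 0}, {"tx": -0.036, "ty": -0.031, "tz": 0.01, "twist": 0}, {"tx": -0.036, "ty": -0.031, "tz": 0.01, "twist": 0}, {"tx": -0.036, "ty": -0.031, "tz": 0.01, "twist": 0}, {"tx": -0.036, "ty": -0.031, "tz": 0.01, "twist": 0}]'

```text
clock: 4.45
position: [0.2547, 0.0947, 0.3657]
ee_rot: [2.675, 1.61, 0.152]
force: [-0.7, 0.7, 0.5]
width: 1.002
gripper_force: 0.0
```

```bash
python3 -c "
from h import *
st()"
```

```text
t 4.45 pos [0.2547 0.0947 0.3657] 
M [[0.465, 0.881, 0.091], [0.882, -0.469, 0.037], [0.075, 0.063, -0.995]] 
q [-0.755 -0.375  0.104  2.075  0.066  1.345 -1.154] F [-0.7  0.7  0.5] w 1.002 gf 0.0
```

Call:
move_arm --motion '[{"tx": -0.025, "ty": -0.022, "tz": 0.0, "twist": 0}, {"tx": -0.025, "ty": -0.022, "tz": 0.0, "twist": 0}, {"tx": -0.025, "ty": -0.022, "tz": 0.0, "twist": 0}]'

```text
clock: 4.75
position: [0.2106, 0.0768, 0.3623]
ee_rot: [2.672, 1.616, 0.147]
force: [-0.8, -0.6, -0.2]
width: 1.001
gripper_force: 0.0
```

```bash
python3 -c "
from h import *
st()"
```

```text
t 4.75 pos [0.2106 0.0768 0.3623] 
M [[0.461, 0.883, 0.088], [0.884, -0.465, 0.035], [0.072, 0.062, -0.995]] 
q [-0.415 -0.438 -0.109  2.116 -0.034  1.367 -0.994] F [-0.8 -0.6 -0.2] w 1.001 gf 0.0
```

```bash
cat >> h.py <<'E'
def to(target):
    s,M=st(); d=np.array(target)-s["position"]; t=M.T@d; n=np.linalg.norm(d)
    print("tool shift",np.round(t,3),"dist",round(n,3),"rows",n/.048,"per row",np.round(t/np.ceil(n/.048),4))
def vec(w):
    s,M=st(); print("tool vec",np.round(M.T@np.array(w),4))
E
python3 -c "
from h import *
to([.585,-.005,.24])"
```

```text
t 4.75 pos [0.2106 0.0768 0.3623] 
M [[0.461, 0.883, 0.088], [0.884, -0.465, 0.035], [0.072, 0.062, -0.995]] 
q [-0.415 -0.438 -0.109  2.116 -0.034  1.367 -0.994] F [-0.8 -0.6 -0.2] w 1.001 gf 0.0
tool shift [0.091 0.361 0.152] dist 0.402 rows 8.381026396070375 per row [0.0102 0.0401 0.0169]
```

Call:
move_arm --motion '[{"tx": 0.01, "ty": 0.04, "tz": 0.017, "twist": 0}, {"tx": 0.01, "ty": 0.04, "tz": 0.017, "twist": 0}, {"tx": 0.01, "ty": 0.04, "tz": 0.017, "twist": 0}, {"tx": 0.01, "ty": 0.04, "tz": 0.017, "twist": 0}, {"tx": 0.01, "ty": 0.04, "tz": 0.017, "twist": 0}, {"tx": 0.01, "ty": 0.04, "tz": 0.017, "twist": 0}, {"tx": 0.01, "ty": 0.04, "tz": 0.017, "twist": 0}, {"tx": 0.01, "ty": 0.04, "tz": 0.017, "twist": 0}, {"tx": 0.01, "ty": 0.04, "tz": 0.017, "twist": 0}, {"tx": 0, "ty": 0, "tz": 0, "twist": 0}]'

```text
clock: 5.75
position: [0.5872, -0.0096, 0.2362]
ee_rot: [2.674, 1.608, 0.141]
force: [-0.3, 0.1, -0.5]
width: 0.998
gripper_force: 0.0
```

```bash
python3 - <<'E'
from h import *
s,M=st(); cal=arm.calibration("wrist"); save("wrist","w1.png")
P={}
for q,z in (("shaker_grip",.066),("shaker_mouth",.006)):
    for r in arm.place_of("wrist",q)[:2]: print(q,np.round(r["point"],3),round(r["conf"],2),np.round(px2w("wrist",r["point"],z,cal),4))
# orange handle rect
im=cv2.imread("pics/w1.png"); hsv=cv2.cvtColor(im,cv2.COLOR_BGR2HSV)
m=cv2.inRange(hsv,(5,170,150),(14,255,255)); m=cv2.morphologyEx(m,cv2.MORPH_OPEN,np.ones((3,3)))
cs=sorted(cv2.findContours(m,0,2)[0],key=cv2.contourArea)[-1:]
for c in cs:
    b=cv2.boxPoints(cv2.minAreaRect(c)); print(b.round(0).tolist(),[np.round(px2w("wrist",p/[640,400],.076,cal)[:2],4).tolist() for p in b])
E
```

```text
t 5.75 pos [ 0.5872 -0.0096  0.2362] 
M [[0.466, 0.88, 0.087], [0.882, -0.47, 0.031], [0.068, 0.062, -0.996]] 
q [-0.267  0.316  0.275  1.751 -0.136  1.003 -0.429] F [-0.3  0.1 -0.5] w 0.998 gf 0.0
shaker_grip [0.487 0.466] 0.93 [ 0.5931 -0.0073  0.066 ]
shaker_mouth [0.407 0.442] 0.58 [0.5454 0.0188 0.006 ]
[[304.0, 155.0], [320.0, 155.0], [320.0, 162.0], [304.0, 162.0]] [[0.6013, 0.0234], [0.6141, 0.0164], [0.6111, 0.0107], [0.5982, 0.0177]]
```

View pics/w1.png

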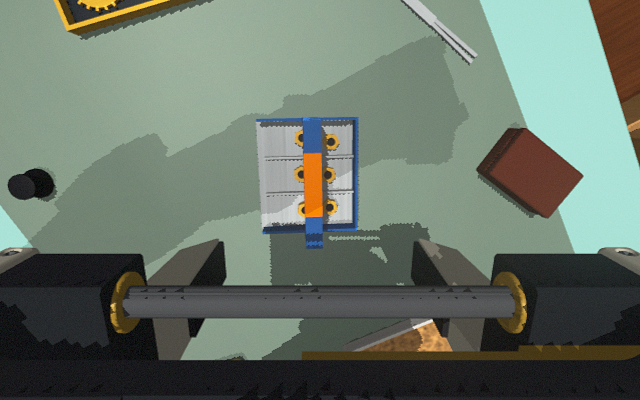

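The wrist view shows the orange handle centred at about (313,185). Its bar is square to the closing direction, with two nuts in each lane.

```bash
python3 -c "
from h import *
to([.5957,-.0069,.045])"
```

```text
t 5.9 pos [ 0.5838 -0.0081  0.2389] 
M [[0.465, 0.881, 0.088], [0.882, -0.469, 0.033], [0.07, 0.062, -0.996]] 
q [-0.269  0.307  0.273  1.756 -0.134  1.005 -0.432] F [ 0.6 -0.1  0.5] w 0.997 gf 0.0
tool shift [-0.007 -0.002  0.194] dist 0.194 rows 4.047608994323575 per row [-0.0014 -0.0004  0.0388]
```

Call:
move_arm --motion '[{"tx": -0.003, "ty": -0.001, "tz": 0.04, "twist": 0}, {"tx": -0.003, "ty": 0, "tz": 0.04, "twist": 0}, {"tx": -0.001, "ty": 0, "tz": 0.04, "twist": 0}, {"tx": 0, "ty": 0, "tz": 0.04, "twist": 0}, {"tx": 0, "ty": 0, "tz": 0.033, "twist": 0}, {"tx": 0, "ty": 0, "tz": 0, "twist": 0}, {"tx": 0, "ty": 0, "tz": 0, "twist": 0}]'

```text
clock: 6.6
position: [0.5971, -0.0071, 0.0475]
ee_rot: [2.674, 1.609, 0.145]
force: [0.6, -0.7, 0.9]
width: 1.0
gripper_force: 0.0
```

Call:
move_arm --motion '[{"tx": 0, "ty": 0, "tz": 0, "twist": 0}, {"tx": 0, "ty": 0, "tz": 0, "twist": 0}, {"tx": 0, "ty": 0, "tz": 0, "twist": 0}, {"tx": 0, "ty": 0, "tz": 0, "twist": 0}, {"tx": 0, "ty": 0, "tz": 0, "twist": 0}, {"tx": 0, "ty": 0, "tz": 0, "twist": 0}, {"tx": 0, "ty": 0, "tz": 0, "twist": 0}]' --gripper 1 --squeeze 35

```text
clock: 7.3
position: [0.5972, -0.0074, 0.0459]
ee_rot: [2.675, 1.609, 0.144]
force: [0.4, 0.1, -0.1]
width: 0.44
gripper_force: 0.0
```

```bash
python3 -c "
from h import *
st()"
```

```text
t 7.3 pos [ 0.5972 -0.0074  0.0459] 
M [[0.466, 0.881, 0.088], [0.882, -0.47, 0.033], [0.07, 0.062, -0.996]] 
q [-0.201  0.557  0.197  1.919 -0.239  0.598 -0.333] F [ 0.4  0.1 -0.1] w 0.44 gf 0.0
```

Call:
move_arm --motion '[{"tx": 0, "ty": 0, "tz": 0, "twist": 0}, {"tx": 0, "ty": 0, "tz": 0, "twist": 0}, {"tx": 0, "ty": 0, "tz": 0, "twist": 0}, {"tx": 0, "ty": 0, "tz": 0, "twist": 0}, {"tx": 0, "ty": 0, "tz": 0, "twist": 0}, {"tx": 0, "ty": 0, "tz": 0, "twist": 0}, {"tx": 0, "ty": 0, "tz": -0.003, "twist": 0}, {"tx": 0, "ty": 0, "tz": -0.01, "twist": 0}, {"tx": 0, "ty": 0, "tz": -0.02, "twist": 0}, {"tx": 0, "ty": 0, "tz": -0.02, "twist": 0}]'

```text
clock: 8.3
position: [0.5923, -0.0094, 0.0995]
ee_rot: [2.675, 1.608, 0.143]
force: [0.5, -0.5, -2.6]
width: 0.17
gripper_force: 35.0
```

```bash
python3 -c "
from h import *
st(); vec([0,0,1])"
```

```text
t 8.3 pos [ 0.5923 -0.0094  0.0995] 
M [[0.466, 0.88, 0.087], [0.882, -0.47, 0.033], [0.07, 0.062, -0.996]] 
q [-0.223  0.476  0.228  1.892 -0.208  0.706 -0.359] F [ 0.5 -0.5 -2.6] w 0.17 gf 35.0
t 8.3 pos [ 0.5923 -0.0094  0.0995] 
M [[0.466, 0.88, 0.087], [0.882, -0.47, 0.033], [0.07, 0.062, -0.996]] 
q [-0.223  0.476  0.228  1.892 -0.208  0.706 -0.359] F [ 0.5 -0.5 -2.6] w 0.17 gf 35.0
tool vec [ 0.0698  0.0618 -0.9956]
```

Call:
move_arm --motion '[{"tx": 0, "ty": 0, "tz": -0.02, "twist": 0.02}, {"tx": 0, "ty": 0, "tz": -0.03, "twist": 0.04}, {"tx": 0, "ty": 0, "tz": -0.03, "twist": 0.06}, {"tx": 0, "ty": 0, "tz": -0.03, "twist": 0.08}, {"tx": 0, "ty": 0, "tz": -0.03, "twist": 0.09}, {"tx": 0, "ty": 0, "tz": -0.03, "twist": 0.09}, {"tx": 0, "ty": 0, "tz": -0.03, "twist": 0.09}, {"tx": 0, "ty": 0, "tz": -0.03, "twist": 0.09}, {"tx": 0, "ty": 0, "tz": -0.03, "twist": 0.09}, {"tx": 0, "ty": 0, "tz": -0.03, "twist": 0.09}, {"tx": 0, "ty": 0, "tz": -0.03, "twist": 0.09}, {"tx": 0, "ty": 0, "tz": -0.03, "twist": 0.09}]' --squeeze 50

```text
clock: 9.5
position: [0.5611, -0.0211, 0.4489]
ee_rot: [-3.038, 0.567, -0.125]
force: [0.0, 0.4, -2.3]
width: 0.171
gripper_force: 50.0
```

Call:
move_arm --motion '[{"tx": 0, "ty": 0, "tz": -0.02, "twist": 0.09}, {"tx": 0, "ty": 0, "tz": -0.02, "twist": 0.09}, {"tx": 0, "ty": 0, "tz": -0.02, "twist": 0.08}, {"tx": 0, "ty": 0, "tz": -0.02, "twist": 0.05}, {"tx": 0, "ty": 0, "tz": -0.01, "twist": 0.02}]'

```text
clock: 10.0
position: [0.5537, -0.0242, 0.5388]
ee_rot: [-2.776, 1.313, -0.104]
force: [0.0, 0.1, -2.1]
width: 0.17
gripper_force: 50.0
```

```bash
python3 -c "
from h import *
vec([.6,-.07,.8])"
```

```text
t 10.0 pos [ 0.5537 -0.0242  0.5388] 
M [[0.633, -0.769, 0.09], [-0.774, -0.633, 0.033], [0.032, -0.091, -0.995]] 
q [-0.558  0.183  0.693  1.227 -0.162  1.685 -2.359] F [ 0.   0.1 -2.1] w 0.17 gf 50.0
tool vec [ 0.4591 -0.4896 -0.7445]
```

```bash
python3 - <<'E'
from h import *
F=[]
for i in range(2): F.append(arm.observe()["force"][2]); im=save("scene","s1.png")
print(F, arm.observe()["force"])
r=arm.place_of("scene","shaker_grip")[:1]; print(r)
for r in arm.look_for("scene","nut0_center"): print(np.round(r["point"],3),round(r["conf"],2))
E
```

```text
[np.float64(-2.1119140017290343), np.float64(-2.419230464296146)] [-0.36556772 -0.46870143 -2.05792285]
[]
[0.497 0.017] 0.61
```

View pics/s1.png

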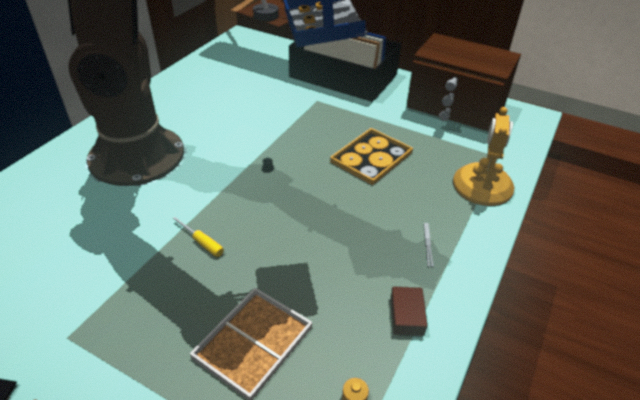

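Call:
move_arm --motion '[{"tx": 0.025, "ty": -0.015, "tz": -0.03, "twist": 0}, {"tx": 0.025, "ty": -0.015, "tz": -0.03, "twist": 0}, {"tx": 0.025, "ty": -0.015, "tz": -0.03, "twist": 0}, {"tx": 0.025, "ty": -0.015, "tz": -0.03, "twist": 0}, {"tx": 0.025, "ty": -0.015, "tz": -0.03, "twist": 0}, {"tx": 0.025, "ty": -0.015, "tz": -0.03, "twist": 0}]'

```text
clock: 10.8
position: [0.6597, -0.0709, 0.6423]
ee_rot: [-2.77, 1.289, -0.204]
force: [-0.0, -0.1, -2.6]
width: 0.169
gripper_force: 50.0
```

```bash
python3 -c "
from h import *
vec([.6,-.1,.8])"
```

```text
t 10.8 pos [ 0.6597 -0.0709  0.6423] 
M [[0.637, -0.755, 0.154], [-0.766, -0.643, 0.016], [0.087, -0.128, -0.988]] 
q [-0.055  0.463  0.266  0.534 -0.177  2.001 -2.354] F [-0.  -0.1 -2.6] w 0.169 gf 50.0
tool vec [ 0.5281 -0.4914 -0.6997]
```

Call:
move_arm --motion '[{"tx": 0.026, "ty": -0.02, "tz": -0.032, "twist": 0}, {"tx": 0.026, "ty": -0.02, "tz": -0.032, "twist": 0}, {"tx": 0.026, "ty": -0.02, "tz": -0.032, "twist": 0}, {"tx": 0.026, "ty": -0.02, "tz": -0.032, "twist": 0}, {"tx": 0.026, "ty": -0.02, "tz": -0.032, "twist": 0}, {"tx": 0.026, "ty": -0.02, "tz": -0.032, "twist": 0}, {"tx": 0.026, "ty": -0.02, "tz": -0.032, "twist": 0}, {"tx": 0.026, "ty": -0.02, "tz": -0.032, "twist": 0}]'

```text
clock: 11.6
position: [0.7145, -0.1069, 0.7372]
ee_rot: [-2.642, 1.238, -0.584]
force: [-0.3, -0.1, -2.4]
width: 0.172
gripper_force: 50.0
```

```bash
python3 -c "
from h import *
vec([.6,-.1,.8])"
```

```text
t 11.6 pos [ 0.7145 -0.1069  0.7372] 
M [[0.58, -0.702, 0.415], [-0.766, -0.642, -0.016], [0.277, -0.309, -0.91]] 
q [ 0.022  0.552  0.513  0.181 -0.457  2.001 -2.324] F [-0.3 -0.1 -2.4] w 0.172 gf 50.0
tool vec [ 0.6463 -0.6035 -0.4776]
```

Call:
move_arm --motion '[{"tx": 0.031, "ty": -0.018, "tz": -0.02, "twist": 0}, {"tx": 0.031, "ty": -0.018, "tz": -0.02, "twist": 0}, {"tx": 0.031, "ty": -0.018, "tz": -0.02, "twist": 0}]'

```text
clock: 11.9
position: [0.7271, -0.1286, 0.7537]
ee_rot: [-2.603, 1.228, -0.665]
force: [0.4, -0.8, -3.3]
width: 0.171
gripper_force: 50.0
```

```bash
python3 -c "
from h import *
to([.66,-.33,.35])"
```

```text
t 11.9 pos [ 0.7271 -0.1286  0.7537] 
M [[0.557, -0.684, 0.471], [-0.768, -0.64, -0.022], [0.316, -0.35, -0.882]] 
q [ 0.08   0.597  0.912  0.086 -0.897  2.002 -2.309] F [ 0.4 -0.8 -3.3] w 0.171 gf 50.0
tool shift [-0.01   0.316  0.329] dist 0.456 rows 9.502731091145334 per row [-0.001   0.0316  0.0329]
```

Call:
move_arm --motion '[{"tx": 0.02, "ty": -0.01, "tz": -0.035, "twist": 0}, {"tx": 0.02, "ty": -0.01, "tz": -0.035, "twist": 0}, {"tx": 0.02, "ty": -0.01, "tz": -0.035, "twist": 0}, {"tx": 0.02, "ty": -0.01, "tz": -0.035, "twist": 0}]'

```text
clock: 12.3
position: [0.6701, -0.1446, 0.827]
ee_rot: [-2.546, 1.202, -0.805]
force: [-0.7, 0.3, -2.7]
width: 0.174
gripper_force: 50.0
```

```bash
python3 -c "
from h import *
to([.66,-.33,.35])"
```

```text
t 12.3 pos [ 0.6701 -0.1446  0.827 ] 
M [[0.517, -0.647, 0.56], [-0.764, -0.644, -0.039], [0.386, -0.407, -0.828]] 
q [ 0.117  0.496  0.943  0.084 -0.94   2.002 -2.282] F [-0.7  0.3 -2.7] w 0.174 gf 50.0
tool shift [-0.048  0.32   0.396] dist 0.512 rows 10.663940640731598 per row [-0.0043  0.0291  0.036 ]
```

Call:
move_arm --motion '[{"tx": -0.005, "ty": 0.014, "tz": 0.018, "twist": 0}, {"tx": -0.009, "ty": 0.028, "tz": 0.036, "twist": 0}, {"tx": -0.009, "ty": 0.028, "tz": 0.036, "twist": 0}, {"tx": -0.009, "ty": 0.028, "tz": 0.036, "twist": 0}, {"tx": -0.009, "ty": 0.028, "tz": 0.036, "twist": 0}, {"tx": -0.009, "ty": 0.028, "tz": 0.036, "twist": 0}, {"tx": -0.009, "ty": 0.028, "tz": 0.036, "twist": 0}, {"tx": -0.009, "ty": 0.028, "tz": 0.036, "twist": 0}, {"tx": -0.009, "ty": 0.028, "tz": 0.036, "twist": 0}, {"tx": -0.009, "ty": 0.028, "tz": 0.036, "twist": 0}, {"tx": -0.009, "ty": 0.028, "tz": 0.036, "twist": 0}, {"tx": -0.005, "ty": 0.014, "tz": 0.018, "twist": 0}]'

```text
clock: 13.5
position: [0.6572, -0.262, 0.3849]
ee_rot: [-2.53, 1.207, -0.812]
force: [0.2, 0.2, -2.2]
width: 0.169
gripper_force: 50.0
```

```bash
python3 -c "
from h import *
to([.634,-.32,.135])
arm.get_image('top')
for r in arm.look_for('top','nut0_center')[:8]: print(np.round(r['point'],3),round(r['conf'],2))"
```

```text
t 13.5 pos [ 0.6572 -0.262   0.3849] 
M [[0.509, -0.647, 0.568], [-0.77, -0.637, -0.036], [0.385, -0.419, -0.822]] 
q [-0.442  0.258  1.085  1.754 -0.717  0.826 -1.513] F [ 0.2  0.2 -2.2] w 0.169 gf 50.0
tool shift [-0.063  0.157  0.194] dist 0.258 rows 5.366900413204528 per row [-0.0106  0.0261  0.0324]
```

Call:
move_arm --motion '[{"tx": -0.01, "ty": 0.026, "tz": 0.032, "twist": 0}, {"tx": -0.01, "ty": 0.026, "tz": 0.032, "twist": 0}, {"tx": -0.01, "ty": 0.026, "tz": 0.032, "twist": 0}, {"tx": -0.01, "ty": 0.026, "tz": 0.032, "twist": 0}, {"tx": -0.01, "ty": 0.026, "tz": 0.032, "twist": 0}, {"tx": -0.01, "ty": 0.026, "tz": 0.032, "twist": 0}, {"tx": 0, "ty": 0, "tz": 0, "twist": 0}, {"tx": 0, "ty": 0, "tz": 0, "twist": 0}]'

```text
clock: 14.4
position: [0.6405, -0.3219, 0.1605]
ee_rot: [-2.529, 1.209, -0.82]
force: [0.2, 0.1, -1.6]
width: 0.173
gripper_force: 50.0
```

```bash
python3 -c "
from h import *
to([.634,-.32,.135])
save('scene','s2.png')"
```

```text
t 14.4 pos [ 0.6405 -0.3219  0.1605] 
M [[0.505, -0.647, 0.571], [-0.77, -0.637, -0.04], [0.39, -0.42, -0.82]] 
q [ 0.14   0.468  0.519  1.992 -1.305  0.51  -0.798] F [ 0.2  0.1 -1.6] w 0.173 gf 50.0
tool shift [-0.015  0.014  0.017] dist 0.026 rows 0.5497860580787574 per row [-0.0147  0.0137  0.0171]
```

View pics/s2.png

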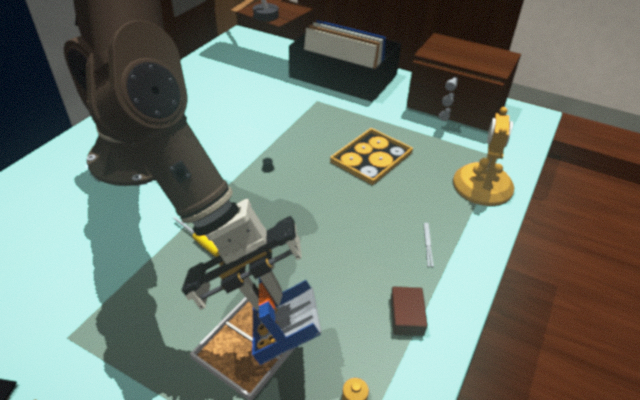

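Call:
move_arm --motion '[{"tx": 0, "ty": 0, "tz": 0, "twist": -0.05}, {"tx": 0, "ty": 0, "tz": 0, "twist": -0.09}, {"tx": 0, "ty": 0, "tz": 0, "twist": -0.09}, {"tx": 0, "ty": 0, "tz": 0, "twist": -0.09}, {"tx": 0, "ty": 0, "tz": 0, "twist": -0.09}, {"tx": 0, "ty": 0, "tz": 0, "twist": -0.06}]'

```text
clock: 15.05
position: [0.6415, -0.3204, 0.1611]
ee_rot: [-2.988, 0.217, -0.943]
force: [0.1, -0.2, -2.4]
width: 0.169
gripper_force: 50.0
```

```bash
python3 -c "
from h import *
to([.634,-.32,.13])"
```

```text
t 15.05 pos [ 0.6415 -0.3204  0.1611] 
M [[0.81, -0.131, 0.571], [-0.132, -0.99, -0.041], [0.571, -0.042, -0.82]] 
q [ 0.228  0.449  0.389  1.985 -1.236  0.45  -0.107] F [ 0.1 -0.2 -2.4] w 0.169 gf 50.0
tool shift [-0.024  0.002  0.021] dist 0.032 rows 0.6666397148603882 per row [-0.0239  0.0019  0.0212]
```

Call:
move_arm --motion '[{"tx": -0.012, "ty": 0, "tz": 0.011, "twist": 0}, {"tx": -0.012, "ty": 0, "tz": 0.011, "twist": -0.05}, {"tx": 0, "ty": 0, "tz": 0, "twist": -0.095}, {"tx": 0, "ty": 0, "tz": 0, "twist": -0.095}, {"tx": 0, "ty": 0, "tz": 0, "twist": -0.095}, {"tx": 0, "ty": 0, "tz": 0, "twist": -0.095}, {"tx": 0, "ty": 0, "tz": 0, "twist": -0.095}, {"tx": 0, "ty": 0, "tz": 0, "twist": -0.095}, {"tx": 0, "ty": 0, "tz": 0, "twist": -0.095}, {"tx": 0, "ty": 0, "tz": 0, "twist": -0.095}, {"tx": 0, "ty": 0, "tz": 0, "twist": -0.095}, {"tx": 0, "ty": 0, "tz": 0, "twist": -0.095}]'

```text
clock: 16.25
position: [0.6343, -0.3187, 0.1283]
ee_rot: [2.005, 1.733, 0.588]
force: [-1.0, 0.2, -2.2]
width: 0.17
gripper_force: 50.0
```

```bash
python3 - <<'E'
from h import *
st()
a=save("top","t3.png");b=save("scene","s3.png")
cv2.imwrite("pics/c3.png",np.vstack([cv2.resize(cv2.imread("pics/t3.png")[120:260,340:540],(640,448)),cv2.imread("pics/s3.png")[250:400]]))
E
```

```text
t 16.25 pos [ 0.6343 -0.3187  0.1283] 
M [[0.132, 0.811, 0.57], [0.99, -0.131, -0.042], [0.041, 0.57, -0.821]] 
q [ 0.655  0.481 -0.181  1.991 -0.949  0.203  1.265] F [-1.   0.2 -2.2] w 0.17 gf 50.0
```

View pics/c3.png

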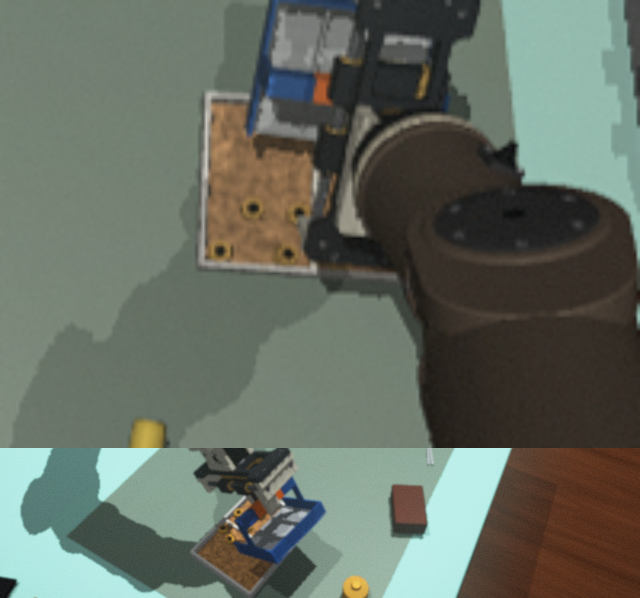

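Four nuts lie in the tray's y>0 half in the top view. The rest of the tray is hidden by the arm, so I'll check with the wrist camera.

```bash
python3 - <<'E'
from h import *
save("wrist","w3.png"); arm.get_image("scene")
for c in ("wrist","scene"):
  for r in arm.look_for(c,"nut0_center")[:8]: print(c,np.round(r['point'],3),round(r['conf'],2),np.round(px2w(c,r['point'],.012),3))
a=cv2.imread("pics/w3.png"); b=cv2.resize(cv2.imread("pics/s3.png")[270:400,170:340],(640,490))
cv2.imwrite("pics/c4.png",cv2.resize(np.vstack([a,b]),(430,600)))
E
```

```text
wrist [0.108 0.692] 0.8 [ 0.526 -0.327  0.012]
```

View pics/c4.png

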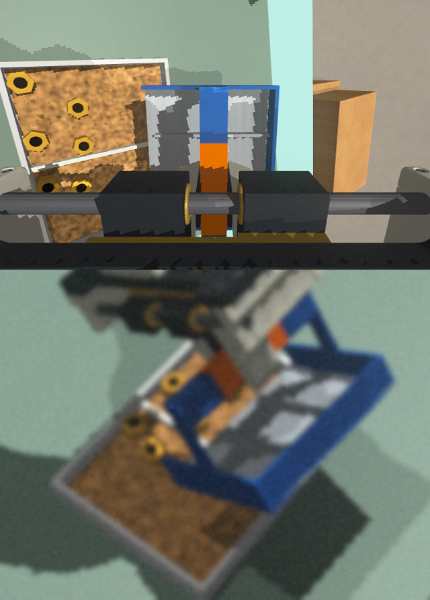

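All six nuts are out. The wrist view shows four on the near side of the rib and two on the other side, at (48,187) and (82,187). Next I lift away and then look at the tray unobstructed.

Call:
move_arm --motion '[{"tx": 0, "ty": 0.01, "tz": -0.015, "twist": 0}, {"tx": 0.002, "ty": 0.021, "tz": -0.031, "twist": 0}, {"tx": 0.002, "ty": 0.021, "tz": -0.031, "twist": 0}, {"tx": 0.002, "ty": 0.021, "tz": -0.031, "twist": 0}, {"tx": 0.002, "ty": 0.021, "tz": -0.031, "twist": 0}, {"tx": 0.044, "ty": 0, "tz": 0, "twist": 0}, {"tx": 0.044, "ty": 0, "tz": 0, "twist": 0}, {"tx": 0.044, "ty": 0, "tz": 0, "twist": 0}, {"tx": 0.044, "ty": 0, "tz": 0, "twist": 0}, {"tx": 0.044, "ty": 0, "tz": 0, "twist": 0}, {"tx": 0.044, "ty": 0, "tz": 0, "twist": 0}, {"tx": 0.044, "ty": 0, "tz": 0, "twist": 0}]'

```text
clock: 17.75
position: [0.673, -0.0116, 0.3093]
ee_rot: [2.019, 1.725, 0.593]
force: [-0.0, 0.2, -2.1]
width: 0.173
gripper_force: 50.0
```

```bash
python3 - <<'E'
from h import *
to([.52,-.01,.2])
save("top","t5.png")
for r in arm.look_for("top","nut0_center")[:8]: print(np.round(r['point'],3),round(r['conf'],2),np.round(px2w("top",r['point'],.009),3))
cv2.imwrite("pics/c5.png",cv2.resize(cv2.imread("pics/t5.png")[130:230,380:500],(720,600)))
E
```

```text
t 17.75 pos [ 0.673  -0.0116  0.3093] 
M [[0.141, 0.811, 0.568], [0.989, -0.144, -0.039], [0.05, 0.567, -0.822]] 
q [-0.438  0.147  0.364  1.95   0.091  0.457 -0.32 ] F [-0.   0.2 -2.1] w 0.173 gf 50.0
tool shift [-0.025 -0.186  0.003] dist 0.188 rows 3.9168440514555503 per row [-0.0063 -0.0466  0.0007]
```

View pics/c5.png

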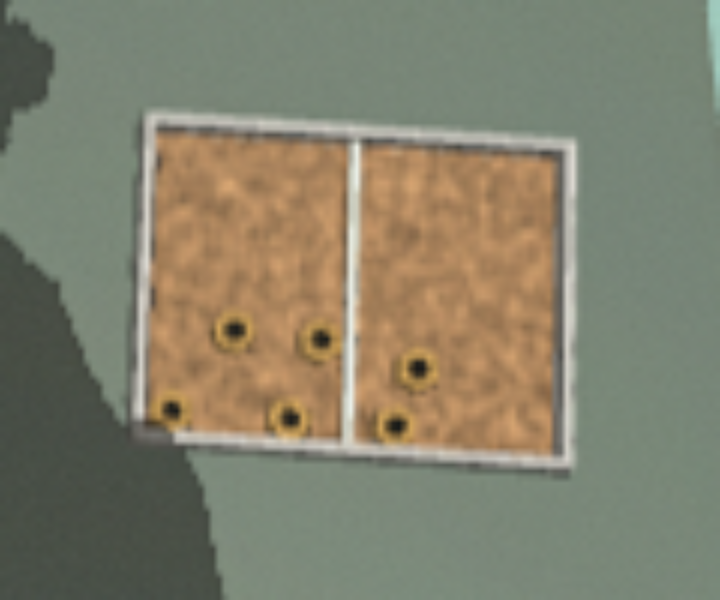

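All six nuts lie flat in the tray, four to the left of the rib and two to the right. Next I place the shaker.

Call:
move_arm --motion '[{"tx": -0.006, "ty": -0.045, "tz": 0, "twist": 0}, {"tx": -0.006, "ty": -0.045, "tz": 0, "twist": 0}, {"tx": -0.006, "ty": -0.045, "tz": 0, "twist": 0}, {"tx": -0.006, "ty": -0.045, "tz": 0, "twist": 0}]'

```text
clock: 18.25
position: [0.5332, -0.0139, 0.212]
ee_rot: [2.021, 1.722, 0.586]
force: [1.0, -1.4, -1.9]
width: 0.172
gripper_force: 50.0
```

```bash
python3 -c "
from h import *
to([.42,-.01,.13])"
```

```text
t 18.25 pos [ 0.5332 -0.0139  0.212 ] 
M [[0.144, 0.812, 0.566], [0.989, -0.145, -0.044], [0.047, 0.566, -0.823]] 
q [-0.621  0.024  0.47   2.37   0.649  0.199 -0.917] F [ 1.  -1.4 -1.9] w 0.172 gf 50.0
tool shift [-0.016 -0.139  0.003] dist 0.14 rows 2.913598322100536 per row [-0.0054 -0.0463  0.0011]
```

Call:
move_arm --motion '[{"tx": -0.004, "ty": -0.035, "tz": 0, "twist": 0}, {"tx": -0.004, "ty": -0.035, "tz": 0, "twist": 0}, {"tx": -0.004, "ty": -0.035, "tz": 0, "twist": 0}, {"tx": -0.004, "ty": -0.035, "tz": 0, "twist": 0}]'

```text
clock: 18.65
position: [0.4801, -0.0172, 0.174]
ee_rot: [2.016, 1.707, 0.574]
force: [0.0, 0.2, -1.6]
width: 0.172
gripper_force: 50.0
```

```bash
python3 -c "
from h import *
to([.42,-.01,.1])"
```

```text
t 18.65 pos [ 0.4801 -0.0172  0.174 ] 
M [[0.154, 0.807, 0.57], [0.988, -0.145, -0.061], [0.033, 0.572, -0.819]] 
q [-0.64   0.013  0.438  2.527  1.483  0.171 -1.798] F [ 0.   0.2 -1.6] w 0.172 gf 50.0
tool shift [-0.005 -0.092  0.026] dist 0.096 rows 1.991678412440199 per row [-0.0023 -0.0459  0.013 ]
```

Call:
move_arm --motion '[{"tx": -0.001, "ty": -0.02, "tz": 0.028, "twist": 0}, {"tx": -0.001, "ty": -0.02, "tz": 0.028, "twist": 0}, {"tx": 0, "ty": 0, "tz": 0, "twist": 0}]'

```text
clock: 18.95
position: [0.4813, -0.0272, 0.1547]
ee_rot: [2.002, 1.692, 0.543]
force: [-0.0, -0.1, -1.8]
width: 0.173
gripper_force: 50.0
```

```bash
python3 -c "
from h import *
to([.48,-.01,.07])"
```

```text
t 18.95 pos [ 0.4813 -0.0272  0.1547] 
M [[0.166, 0.804, 0.571], [0.986, -0.138, -0.092], [0.004, 0.578, -0.816]] 
q [-0.514  0.081  0.316  2.547  1.909  0.195 -2.234] F [-0.  -0.1 -1.8] w 0.173 gf 50.0
tool shift [ 0.016 -0.052  0.067] dist 0.086 rows 1.7999180932730265 per row [ 0.0082 -0.0262  0.0334]
```

Call:
move_arm --motion '[{"tx": 0, "ty": 0, "tz": 0, "twist": -0.09}, {"tx": 0, "ty": 0, "tz": 0, "twist": -0.09}, {"tx": 0, "ty": 0, "tz": 0, "twist": -0.09}, {"tx": 0, "ty": 0, "tz": 0, "twist": -0.09}, {"tx": 0, "ty": 0, "tz": 0, "twist": -0.09}, {"tx": 0, "ty": 0, "tz": 0, "twist": -0.09}, {"tx": 0, "ty": 0, "tz": 0, "twist": -0.09}, {"tx": 0, "ty": 0, "tz": 0, "twist": -0.09}, {"tx": 0, "ty": 0, "tz": 0, "twist": -0.09}, {"tx": 0, "ty": 0, "tz": 0, "twist": -0.09}, {"tx": 0, "ty": 0, "tz": 0, "twist": -0.09}, {"tx": 0, "ty": 0, "tz": 0, "twist": -0.09}]'

```text
clock: 20.15
position: [0.4818, -0.0269, 0.156]
ee_rot: [0.047, 2.527, -0.113]
force: [0.4, -0.7, -2.4]
width: 0.171
gripper_force: 50.0
```

Call:
move_arm --motion '[{"tx": 0, "ty": 0, "tz": 0, "twist": -0.09}, {"tx": 0, "ty": 0, "tz": 0, "twist": -0.09}, {"tx": 0, "ty": 0, "tz": 0, "twist": -0.09}, {"tx": 0, "ty": 0, "tz": 0, "twist": -0.09}, {"tx": 0, "ty": 0, "tz": 0, "twist": -0.09}, {"tx": 0, "ty": 0, "tz": 0, "twist": -0.09}, {"tx": 0, "ty": 0, "tz": 0, "twist": -0.09}, {"tx": 0, "ty": 0, "tz": 0, "twist": -0.09}, {"tx": 0, "ty": 0, "tz": 0, "twist": -0.09}, {"tx": 0, "ty": 0, "tz": 0, "twist": -0.09}, {"tx": 0, "ty": 0, "tz": 0, "twist": 0}]'

```text
clock: 21.25
position: [0.4819, -0.0267, 0.1559]
ee_rot: [-1.687, 2.057, -0.635]
force: [-0.3, 0.4, -2.1]
width: 0.17
gripper_force: 50.0
```

```bash
python3 -c "
from h import *
to([.50,-.01,.1])"
```

```text
t 21.25 pos [ 0.4819 -0.0267  0.1559] 
M [[-0.189, -0.798, 0.572], [-0.982, 0.167, -0.091], [-0.023, -0.579, -0.815]] 
q [-0.847  0.076  0.691  2.565  2.04   0.158  0.77 ] F [-0.3  0.4 -2.1] w 0.17 gf 50.0
tool shift [-0.019  0.021  0.054] dist 0.061 rows 1.2724783309767558 per row [-0.0093  0.0103  0.0272]
```

Call:
move_arm --motion '[{"tx": -0.01, "ty": -0.016, "tz": 0.012, "twist": 0}, {"tx": -0.01, "ty": -0.016, "tz": 0.012, "twist": 0}, {"tx": -0.005, "ty": 0.005, "tz": 0.03, "twist": 0}, {"tx": -0.005, "ty": 0, "tz": 0.03, "twist": 0}, {"tx": 0, "ty": 0, "tz": 0, "twist": 0}]'

```text
clock: 21.75
position: [0.5484, -0.0157, 0.1182]
ee_rot: [-1.688, 2.068, -0.647]
force: [-1.0, 0.0, -1.9]
width: 0.172
gripper_force: 50.0
```

```bash
python3 -c "
from h import *
to([.56,-.01,.075])"
```

```text
t 21.75 pos [ 0.5484 -0.0157  0.1182] 
M [[-0.197, -0.799, 0.568], [-0.98, 0.167, -0.105], [-0.011, -0.578, -0.816]] 
q [-0.421  0.281  0.237  2.441  2.319  0.217  0.444] F [-1.   0.  -1.9] w 0.172 gf 50.0
tool shift [-0.007  0.017  0.041] dist 0.045 rows 0.9396628252654929 per row [-0.0074  0.0166  0.0413]
```

Call:
move_arm --motion '[{"tx": 0, "ty": 0.01, "tz": 0.014, "twist": 0}, {"tx": 0, "ty": 0.009, "tz": 0.013, "twist": 0}, {"tx": 0, "ty": 0.006, "tz": 0.008, "twist": 0}, {"tx": 0, "ty": 0.003, "tz": 0.004, "twist": 0}, {"tx": 0, "ty": 0, "tz": 0, "twist": 0}]'

```text
clock: 22.25
position: [0.5471, -0.015, 0.0718]
ee_rot: [-1.693, 2.064, -0.651]
force: [-0.8, 0.8, -2.4]
width: 0.172
gripper_force: 50.0
```

```bash
python3 - <<'E'
from h import *
st(); save("scene","s6.png")
cv2.imwrite("pics/c6.png",cv2.resize(cv2.imread("pics/s6.png")[100:340,120:480],(720,480)))
E
```

```text
t 22.25 pos [ 0.5471 -0.015   0.0718] 
M [[-0.193, -0.799, 0.569], [-0.981, 0.162, -0.106], [-0.008, -0.579, -0.815]] 
q [-0.25   0.4    0.027  2.47   2.493  0.376  0.255] F [-0.8  0.8 -2.4] w 0.172 gf 50.0
```

View pics/c6.png

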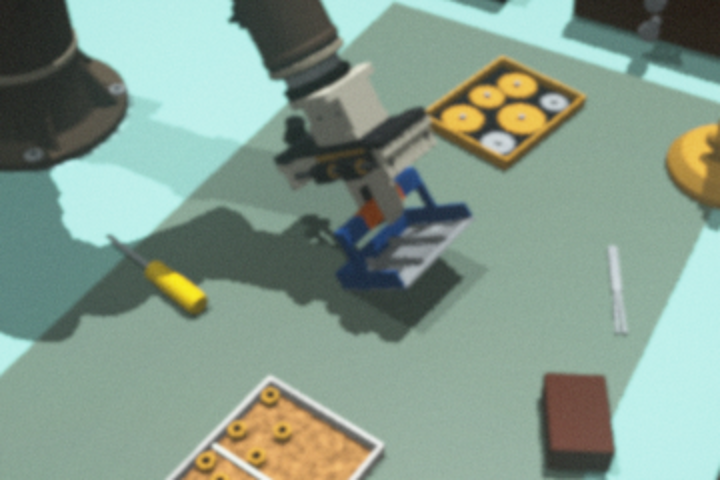

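Call:
move_arm --motion '[{"tx": 0, "ty": 0.002, "tz": 0.003, "twist": 0}, {"tx": 0, "ty": 0.002, "tz": 0.003, "twist": 0}, {"tx": 0, "ty": 0, "tz": 0, "twist": 0}]'

```text
clock: 22.6
position: [0.5511, -0.013, 0.0671]
ee_rot: [-1.69, 2.054, -0.654]
force: [1.0, 2.7, 11.2]
width: 0.168
gripper_force: 50.0
```

Call:
move_arm --motion '[{"tx": 0, "ty": 0.001, "tz": 0.002, "twist": 0}, {"tx": 0, "ty": 0, "tz": 0, "twist": 0}]'

```text
clock: 22.8
position: [0.5528, -0.0127, 0.0663]
ee_rot: [-1.688, 2.051, -0.656]
force: [-2.5, 4.9, 23.4]
width: 0.17
gripper_force: 50.0
```

Call:
move_arm --motion '[{"tx": 0, "ty": -0.001, "tz": -0.002, "twist": 0}, {"tx": 0, "ty": -0.001, "tz": -0.002, "twist": 0}, {"tx": 0, "ty": 0, "tz": 0, "twist": 0}]'

```text
clock: 23.1
position: [0.5471, -0.0143, 0.067]
ee_rot: [-1.693, 2.061, -0.65]
force: [0.8, -0.4, -2.0]
width: 0.171
gripper_force: 50.0
```

Call:
move_arm --motion '[{"tx": 0, "ty": 0, "tz": 0, "twist": 0}, {"tx": 0, "ty": 0, "tz": 0, "twist": 0}, {"tx": 0, "ty": 0, "tz": 0.001, "twist": 0}, {"tx": 0, "ty": 0, "tz": 0.002, "twist": 0}, {"tx": 0, "ty": 0, "tz": 0.002, "twist": 0}, {"tx": 0, "ty": 0, "tz": 0.002, "twist": 0}, {"tx": 0, "ty": 0, "tz": 0.002, "twist": 0}, {"tx": 0, "ty": 0, "tz": 0.001, "twist": 0}, {"tx": 0, "ty": 0, "tz": 0, "twist": 0}, {"tx": 0, "ty": 0, "tz": 0, "twist": 0}, {"tx": 0, "ty": 0, "tz": 0, "twist": 0}, {"tx": 0, "ty": 0, "tz": 0, "twist": 0}]' --gripper -1

```text
clock: 24.3
position: [0.553, -0.0152, 0.0586]
ee_rot: [-1.693, 2.061, -0.65]
force: [0.4, 0.2, -0.5]
width: 1.004
gripper_force: 0.0
```

```bash
python3 - <<'E'
from h import *
st(); save("scene","s7.png")
cv2.imwrite("pics/c7.png",cv2.resize(cv2.imread("pics/s7.png")[130:330,180:480],(720,480)))
E
```

```text
t 24.3 pos [ 0.553  -0.0152  0.0586] 
M [[-0.191, -0.799, 0.57], [-0.982, 0.161, -0.104], [-0.009, -0.579, -0.815]] 
q [-0.217  0.441 -0.007  2.463  2.531  0.411  0.223] F [ 0.4  0.2 -0.5] w 1.004 gf 0.0
```

View pics/c7.png

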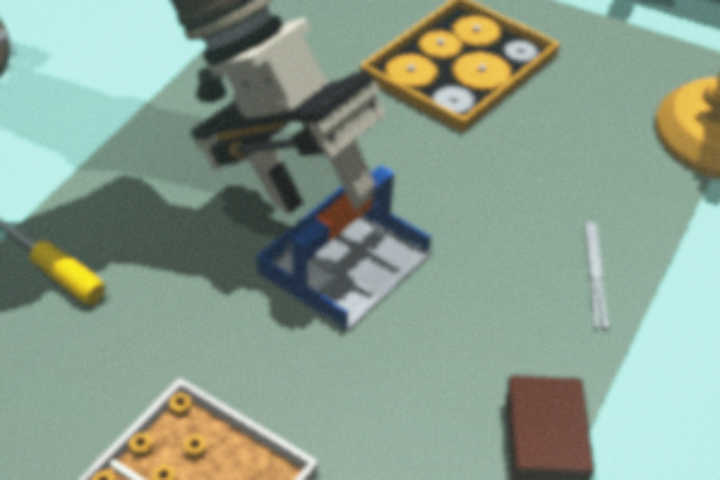

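Call:
move_arm --motion '[{"tx": 0, "ty": 0, "tz": -0.01, "twist": 0}, {"tx": 0, "ty": 0, "tz": -0.025, "twist": 0}, {"tx": 0, "ty": 0, "tz": -0.035, "twist": 0}, {"tx": 0, "ty": 0, "tz": -0.035, "twist": 0}, {"tx": 0, "ty": 0, "tz": -0.035, "twist": 0}, {"tx": 0, "ty": 0, "tz": 0, "twist": 0}, {"tx": 0, "ty": 0, "tz": 0, "twist": 0}]'

```text
clock: 25.05
position: [0.494, -0.0071, 0.1525]
ee_rot: [-1.693, 2.055, -0.679]
force: [-0.1, -0.3, 0.5]
width: 1.002
gripper_force: 0.0
```

```bash
python3 - <<'E'
from h import *
st(); arm.get_image("top"); arm.get_image("scene")
for c in("top","scene"):
  for q,z in(("shaker_grip",.066),("shaker_mouth",.006)):
    for r in arm.place_of(c,q)[:1]: print(c,q,round(r["conf"],2),np.round(px2w(c,r["point"],z),3))
for n in range(1):
  for r in arm.look_for("top","nut0_center")[:8]: print(np.round(r['point'],3),round(r['conf'],2),np.round(px2w("top",r['point'],.009),3))
E
```

```text
t 25.05 pos [ 0.494  -0.0071  0.1525] 
M [[-0.193, -0.792, 0.58], [-0.981, 0.152, -0.119], [0.006, -0.592, -0.806]] 
q [-0.707  0.118  0.433  2.538  1.87   0.246  0.848] F [-0.1 -0.3  0.5] w 1.002 gf 0.0
top shaker_grip 0.97 [ 0.574 -0.025  0.066]
top shaker_mouth 0.8 [ 0.626 -0.031  0.006]
scene shaker_grip 0.98 [ 0.579 -0.019  0.066]
scene shaker_mouth 0.62 [ 0.629 -0.031  0.006]
[0.698 0.502] 0.39 [ 0.529 -0.333  0.009]
```

```bash
python3 -c "
from cell import arm
print(arm.sign_off())"
```

```text
the job is handed in; nothing more can be done
None
```

The job is handed in at about 25 s: all six nuts are in the cork-floored tray, four on one side of the rib and two on the other, and the empty shaker stands upright on the bench, clear of the tray and released.

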